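Switch off the mushroom dryer and unload it by size

ROBOT

A 7-joint arm with a two-finger parallel gripper is mounted at the origin on the work surface. World frame = base frame: x ahead of the robot, y to its left, z up, the work surface at z = 0. Lengths are in m, angles in rad, forces in N, time in s.
With the tool pointing down it reaches from about 0.4 to 0.9 m from the base axis. Payload 5.5 kg.
Tool frame: the origin (TCP) lies midway between the tips of the shut fingers; the grasp point (between the pads) lies 19 mm behind it (manip.grip_depth is the distance from the TCP to the grasp point, in m); z points along the fingers, y is the line along which they close (so a half turn about z gives the same grasp; the last joint's range is limited). The gripper opens to 92 mm and grips with 3 to 60 N. Pads are 19 mm wide; open, the fingers measure 130 mm over their backs; the gripper's body (75 mm by 190 mm) begins 47 mm behind the grasp point.
Start: joints at [1.463, 0.501, -0.427, 1.55, 0.221, 1.138, -0.21], TCP at [0.236, -0.606, 0.198] pointing down, gripper open.
Joint ranges: [-2.88, 2.88], [-0.31, 2.03], [-1.54, 1.56], [0.2, 2.42], [-1.41, 4.55], [0.19, 2.02], [-2.57, 2.57]. Speed limits (rad/s): [2.57, 2.57, 3.14, 3.14, 3.14, 3.14, 3.14].

INTERFACE

Orientations are given as a unit quaternion [x, y, z, w].
In Python, from bench import manip, effector, viewer gives the robot as it stands. Calls block until the motion is done:
- manip.move_pose(position, orientation): joint-space move of the TCP to a pose.
- manip.servo_line(position, ori=None, vel=0.15): straight line of the TCP; ori=None keeps the orientation; vel is the mean speed in m/s.
- manip.movej(angles): joint-space move.
- effector.open_jaws() and effector.close(f_grip=None): open the fingers fully, or close them until they stop; f_grip is the grip in N (None keeps the last).
- manip.sleep(seconds).
- manip.solve_ik(position, orientation): joint angles nearest the present ones, or None.
- viewer.get_image(name): name is "scene" or "top" or "wrist"; returns the picture (384x512x3 uint8, red, green, blue); there is no depth.
- viewer.get_calibration(name): a dict with "vfov" (degrees; the focal length in pixels is half the picture's height over the tangent of half this angle, whatever the lens; pixels are square), "cx", "cy" (the principal point, pixels), "eye" and "attitude" of the camera in the world. Camera axes: x right, y down, z forward; pixel columns grow to the right and rows downward; lengths in m; the calibration is good to about 2 mm. A picture is of the moment at which its call begins: read the wrist's pose just before it. get_calibration takes no time and is no camera call; for the wrist camera it gives the pose at the moment of the call.
A pose or a line that the arm cannot do raises manip.PlanningError and nothing moves.
- manip.hand_in(): hands the job in; it is judged then, once.
Readings, each from a call of its own:
- manip.current_clock(): time.
- manip.current_q(): joint angles.
- manip.current_joint_velocities(): joint speeds.
- manip.current_tau(): joint torques, N m.
- manip.current_tool_pos(): TCP position.
- manip.current_tcp_rot(): TCP orientation.
- manip.current_force(): force on the tool from outside, world axes, zero at the start.
- manip.current_wrist_torque(): the same for the moment, N m.
- manip.current_finger_gap(): finger opening in m.
- manip.current_gripper_force(): force on a finger pad.
Only numpy, scipy, OpenCV 4.12 (cv2) and the standard library are available. Lean on these libraries where they do the work, as an engineer would, in place of code of your own. Each camera call takes 0.05 s, during which the arm holds its last target. There are 200 camera calls.

TASK

The mushrooms are dry: turn the dryer's heat knob (the larger one) fully anticlockwise to its stop, then pull the drawer all the way open and move every mushroom out of it, the large ones into the orange crate and the small ones into the white tray, each lying flat on the box's floor, cap down and stem up. When the drawer is empty push it fully shut, and only then turn the fan knob (the smaller one) fully anticlockwise to its stop. Do not shift the other things on the table.

Things in the scene. Friction and masses are not known exactly. Their poses are not given: they have to be found in the camera images.
- heat (a joint): heat knob of the dryer, angle in rad: 0 = off, at the anticlockwise end stop (seen from above); grows clockwise to 2.6. Stays where it is left (friction about 0.03 N m)
- heat_grip (a point): the LARGER knob (disc 54 mm across), right one of two on the dryer's top, vertical axis. A bar grip 51 mm long, 14 mm wide stands on the disc, from 14 to 44 mm above the dryer's top. The point: on the axis, 37 mm above the dryer's top; x along the bar, turning with it. A white line marks the bar's -x end; at off it points to the dryer's front, at a black mark on the top's edge
- fan (a joint): fan knob of the dryer, same sense: 0 = off, at the anticlockwise end stop; grows clockwise to 2.6. Stays where it is left
- fan_grip (a point): the SMALLER knob (disc 40 mm across, bar 38 mm long, 14 mm wide), 95 mm to the left of the heat knob; same heights, point, axes and marks as heat_grip
- drawer (a joint): the dryer's only drawer: travel in m, 0 = shut, 0.18 = open against its stop; slides along the dryer's -x (towards the robot); about 1 N of friction, stays where it is left
- drawer_handle (a point): middle of the drawer's level steel bar handle: 12 mm thick, 120 mm long along the dryer's y, 45 mm in front of the drawer front (33 mm clear gap behind it), 158 mm above the table, 37 mm below the dryer's top, 15 mm below the drawer front's top edge. Moves with the drawer; axes as the dryer's
- drawer_floor (a point): centre of the drawer's inner floor, 100 mm above the table; inside 170 (x) by 260 (y) mm, side and rear walls 29 mm above the floor, the front panel 73 mm above the floor. Fully open, the whole inside lies in front of the dryer's body. Axes as the dryer's
- dryer: white benchtop food dryer, 250 deep (x), 320 wide (y), 195 mm high, fixed to the table; origin at table height, at the middle of its front (the drawer front's face when shut); x points back into it, the front faces the robot
- crate: orange slatted plastic crate, the larger box, outside 240 (x) by 190 (y) by 65 mm high, walls 5 mm (10 mm posts in the inner corners), inner floor 5 mm above the table; fixed; origin at the centre of its underside
- tray: white plain-walled plastic tray, the smaller box, outside 160 by 160 by 45 mm high, walls 5 mm, inner floor 5 mm above the table; fixed; origin at the centre of its underside
- big1: large dried mushroom (hard, 30 g): brown cap 74 mm across and 25 mm thick, lying dome down on a flat 54 mm across, with a pale upright stem 24 mm across whose top is 62 mm above the cap's underside. Origin at the middle of the underside, z up along the stem. Starts in the drawer on its floor, or is absent
- big2: large dried mushroom (hard, 30 g): brown cap 74 mm across and 25 mm thick, lying dome down on a flat 54 mm across, with a pale upright stem 24 mm across whose top is 62 mm above the cap's underside. Origin at the middle of the underside, z up along the stem. Starts in the drawer on its floor, or is absent
- big3: large dried mushroom (hard, 30 g): brown cap 74 mm across and 25 mm thick, lying dome down on a flat 54 mm across, with a pale upright stem 24 mm across whose top is 62 mm above the cap's underside. Origin at the middle of the underside, z up along the stem. Starts in the drawer on its floor, or is absent
- small1: small dried mushroom (hard, 20 g): brown cap 54 mm across and 21 mm thick, dome down on a flat 39 mm across, pale upright stem 24 mm across, top 58 mm above the cap's underside. Origin at the middle of the underside, z up along the stem. Starts in the drawer on its floor, or is absent
- small2: small dried mushroom (hard, 20 g): brown cap 54 mm across and 21 mm thick, dome down on a flat 39 mm across, pale upright stem 24 mm across, top 58 mm above the cap's underside. Origin at the middle of the underside, z up along the stem. Starts in the drawer on its floor, or is absent
- knife: trimming knife with a yellow handle, 180 mm long, lying; bystander, to be left where it is
- mug: white mug, 80 mm across, 90 mm high; bystander, to be left where it is
- jar: glass jar, 70 mm across, 100 mm high; bystander, to be left where it is
- brush: flat hand brush with a wooden handle, lying, under 40 mm high; bystander, to be left where it is
- spray: white bottle, 70 mm across, 190 mm high; bystander, to be left where it is
- tape: cardboard-coloured roll of tape, 100 mm across, 45 mm high; bystander, to be left where it is
Not all that is in view belongs to the job. Leave any blue look-alike of the tray alone.

How it is judged:
By the outcome, as a careful person would: the job done as asked, in the order asked, and still so for the second after the job is handed in, with the robot touching nothing.
Of big1, big2, big3, small1, small2 only 3 to 5 are there at a start; the rules pass over those that are not, and their reading is None.
At some moment in a run one of big1, big2, big3, small1, small2 may be knocked a few centimetres aside while the robot is not near it.
It also fails if it takes over 210 s, if anything falls off the work surface, if the arm or the gripper's body presses on something with over 40 N, if the wrist force passes 120 N, or if a joint passes its speed limit or range.

## Working session

There is one attempt and no reset: what is moved stays moved. The work goes in short steps, each a Python script; the robot and the scene stay as the last script left them, time stands still between calls to the robot, and variables do not carry over. Pictures are saved under pics/ and viewed, at most 14 in all, crops included, and the job is handed in when it is done.

```bash
ls; mkdir -p pics; python3 - <<'E'
from bench import manip, effector, viewer
import cv2
for n in ["scene","top"]:
    im=viewer.get_image(n); cv2.imwrite(f"pics/{n}0.png",im[:,:,::-1]); print(n,viewer.get_calibration(n))
print(viewer.get_calibration("wrist"),manip.current_tool_pos(),manip.current_tcp_rot(),manip.grip_depth,manip.current_clock())
E
```

```text
pics
scene {'vfov': 57.83973614445524, 'cx': 255.59744104602447, 'cy': 190.35321160489795, 'eye': array([1.05714793, 0.72707966, 0.96447582]), 'attitude': array([ 0.26355406,  0.86891208, -0.40122648, -0.12061664])}
top {'vfov': 55.263280893874445, 'cx': 258.53605672546183, 'cy': 191.3696014890967, 'eye': array([ 0.45139478, -0.07384564,  1.35789692]), 'attitude': array([ 0.71388969, -0.69926212,  0.02240816, -0.02986418])}
{'vfov': 64.6434577482926, 'cx': 255.69702289329504, 'cy': 192.21320938540245, 'eye': array([ 0.31040118, -0.57678085,  0.38399114]), 'attitude': array([ 0.81633148, -0.55822588, -0.0846286 ,  0.12175703])} [ 0.23522396 -0.60520322  0.19693932] [ 9.82862722e-01  1.84336761e-01 -1.29872334e-04 -9.00806315e-04] 0.0188 0.1
```

View pics/top0.png

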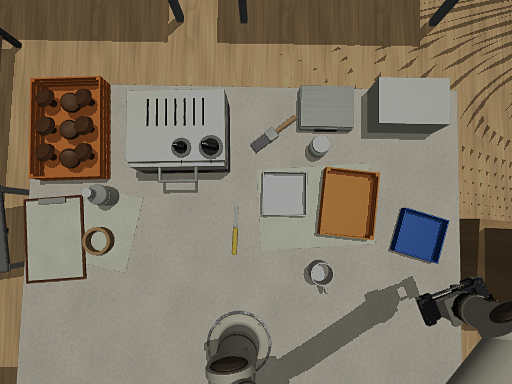

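View pics/scene0.png

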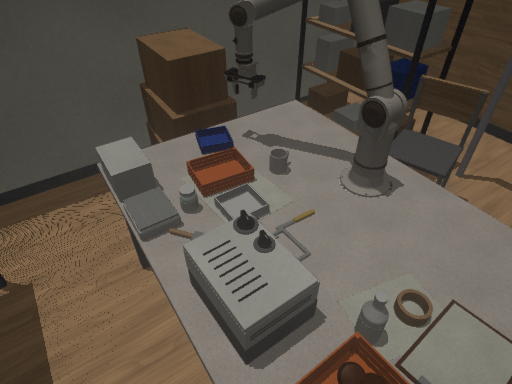

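Top view: dryer around (178,130) with fan knob (180,147), heat knob (211,147) and handle (179,182). Tray is at (283,194), crate at (348,203). The dark-orange box at (70,128) and the blue tray are decoys.

```bash
cat > h.py <<'E'
from bench import manip, effector, viewer
import cv2, numpy as np
from scipy.spatial.transform import Rotation as R
def K(c): 
    f=192/np.tan(np.radians(c["vfov"]/2)); return f
def ray(c,px,z):
    """pixels (n,2) -> world points on plane z"""
    px=np.atleast_2d(np.asarray(px,float)); f=K(c)
    d=np.c_[(px[:,0]-c["cx"])/f,(px[:,1]-c["cy"])/f,np.ones(len(px))]
    d=R.from_quat(c["attitude"]).apply(d); e=np.asarray(c["eye"])
    return (e+d*((z-e[2])/d[:,2])[:,None])[:,:2]
def proj(c,P):
    p=R.from_quat(c["attitude"]).inv().apply(np.atleast_2d(P)-c["eye"]); f=K(c)
    return np.c_[p[:,0]/p[:,2]*f+c["cx"],p[:,1]/p[:,2]*f+c["cy"]]
def down(a):
    """tool pointing down, tool y (closing line) at world angle a"""
    y=np.array([np.cos(a),np.sin(a),0]); z=np.array([0,0,-1.]); x=np.cross(y,z)
    return R.from_matrix(np.c_[x,y,z]).as_quat()
def snap(n,name):
    c=viewer.get_calibration(n); im=viewer.get_image(n)[:,:,::-1].copy(); cv2.imwrite(f"pics/{name}.png",im); return c,im
def crop(im,x0,y0,x1,y1,s,name):
    cv2.imwrite(f"pics/{name}.png",cv2.resize(im[y0:y1,x0:x1],None,fx=s,fy=s,interpolation=cv2.INTER_CUBIC))
E
python3 - <<'E'
from h import *
c=viewer.get_calibration("top"); im=cv2.imread("pics/top0.png")
print("heat",ray(c,[[211,147],[180,147]],.225), "handle",ray(c,[[179,182]],.158))
print("dryer top",ray(c,[[127,90],[228,90],[228,166],[128,163]],.195))
print("tray",ray(c,[[283,194]],.045),"crate",ray(c,[[348,203]],.065))
hsv=cv2.cvtColor(im,cv2.COLOR_BGR2HSV)
# look through wrist at dryer front
p=ray(c,[[195,160]],.195)[0]
for a in (0,np.pi/2,-np.pi/2,np.pi):
    print(a,manip.solve_ik([p[0]-.07,p[1],.42],down(a)))
crop(im,110,80,400,250,2.7,"c0")
E
```

```text
heat [[0.67137275 0.09066889]
 [0.66951205 0.18787799]] handle [[0.5657587  0.20234842]]
dryer top [[0.85976668 0.37475303]
 [0.86555128 0.04547763]
 [0.61677375 0.03870225]
 [0.62016136 0.36009605]]
tray [[ 0.54083347 -0.14686496]] crate [[ 0.51240438 -0.37476623]]
0 [ 0.56990622  0.47963654 -1.29616562  1.37704345  0.46081333  1.61883013
 -0.66954568]
1.5707963267948966 [ 0.56990622  0.47963654 -1.29616562  1.37704345  0.46081333  1.61883013
  0.90125065]
-1.5707963267948966 [ 0.59951177  0.53725047 -1.39795189  1.37635615  0.53025855  1.65051822
 -2.29494047]
3.141592653589793 [ 0.56990622  0.47963654 -1.29616562  1.37704345  0.46081333  1.61883013
  2.47204697]
```

View pics/c0.png

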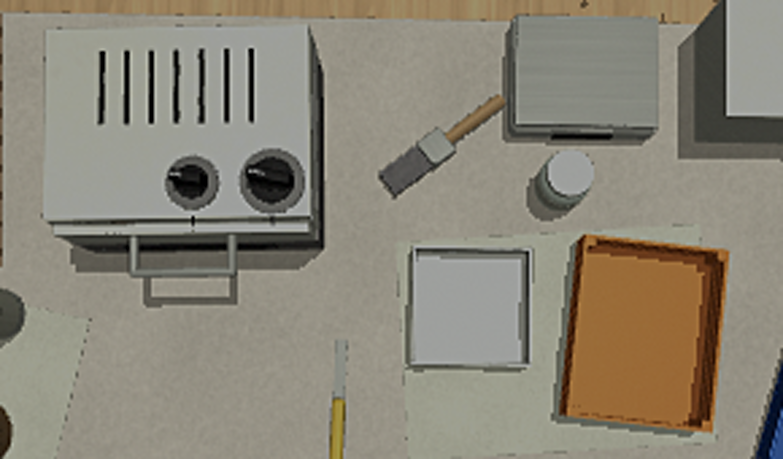

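Wrist view for precision (dryer front, then boxes on the way).

```bash
python3 - <<'E'
from h import *
p=manip.current_tool_pos(); manip.servo_line([p[0],p[1],.42],vel=.3)
for n,(pos,a) in dict(w_box=([.45,-.25,.42],-np.pi/2),w_dry=([.54,.15,.45],-np.pi/2)).items():
    manip.move_pose(pos,down(a)); c,im=snap("wrist",n); np.save(n,c,allow_pickle=True)
    print(n,manip.current_clock(),c["eye"],R.from_quat(c["attitude"]).apply([0,0,1]),manip.current_q().round(2) if hasattr(manip.current_q(),'round') else manip.current_q())
E
python3 -c "
import cv2,numpy as np
a=cv2.imread('pics/w_box.png');b=cv2.imread('pics/w_dry.png');cv2.imwrite('pics/w2.png',cv2.resize(np.vstack([a,b]),None,fx=.78,fy=.78))"
```

```text
w_box 2.575 [ 0.52998919 -0.2516042   0.6065359 ] [-2.94046344e-01  9.05033324e-04 -9.55790735e-01] [ 1.09  0.13 -0.71  1.54  0.09  1.5  -1.19]
w_dry 4.1417 [0.62110911 0.14821938 0.63662096] [-2.93851782e-01  2.36897487e-04 -9.55850969e-01] [ 0.56  0.38 -1.22  1.37  0.35  1.63 -2.18]
```

View pics/w_dry.png

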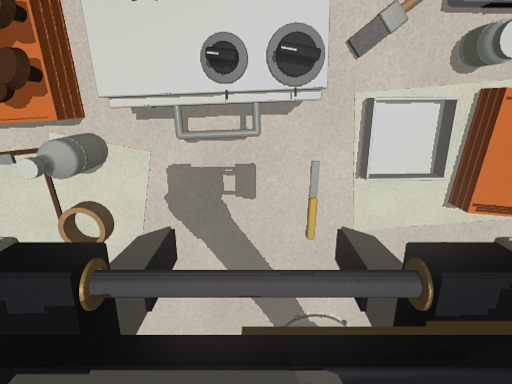

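View pics/w_box.png

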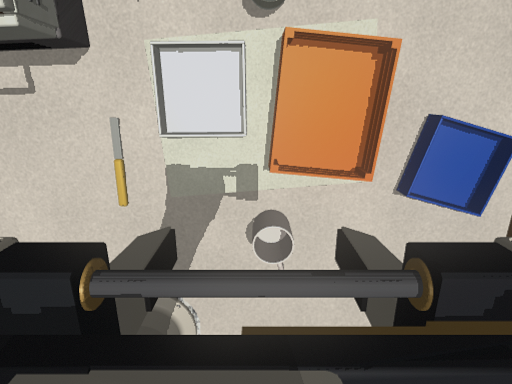

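Wrist views: heat knob (295,53), fan knob (223,57), edge marks (295,91)/(227,95), handle bar around row 133, cols 178-260. Box view: tray rim corners about (150,41)-(246,136), crate rim (286,28),(401,39),(372,181),(270,171).

```bash
python3 - <<'E'
from h import *
c=np.load("w_dry.npy",allow_pickle=True).item(); im=cv2.imread("pics/w_dry.png"); g=im.max(2)
for n,(u,v,r) in dict(heat=(295,53,40),fan=(223,57,34)).items():
    m=np.zeros(g.shape,np.uint8); cv2.circle(m,(u,v),r,1,-1)
    m=((g<130)&(m>0)).astype(np.uint8)
    m=cv2.morphologyEx(m,cv2.MORPH_OPEN,np.ones((7,7)))
    cn=max(cv2.findContours(m,cv2.RETR_EXTERNAL,cv2.CHAIN_APPROX_NONE)[0],key=cv2.contourArea)
    P=ray(c,cn[:,0],.207).astype(np.float32); (x,y),rad=cv2.minEnclosingCircle(P*1000)
    print(n,x,y,rad,P.min(0),P.max(0))
    m2=((g<45)&(m>0)).astype(np.uint8); cn=max(cv2.findContours(m2,cv2.RETR_EXTERNAL,cv2.CHAIN_APPROX_NONE)[0],key=cv2.contourArea)
    rr=cv2.minAreaRect((ray(c,cn[:,0],.239)*1000).astype(np.float32)); print(" bar",rr)
    crop(im,u-45,v-45 if v>45 else 0,u+45,v+45,4,n)
print("marks",ray(c,[[295,90],[227,94]],.195))
print("edge",ray(c,[[98,96],[326,87]],.195))
print("handle ends",ray(c,[[180,134],[259,133]],.158))
c=np.load("w_box.npy",allow_pickle=True).item()
t=ray(c,[[150,41],[243,41],[246,136],[162,138]],.045); k=ray(c,[[286,28],[401,39],[372,181],[270,171]],.065)
for q in (t,k):
    print(q.round(3).tolist(),q.mean(0),[np.linalg.norm(q[i]-q[(i+1)%4]).round(3) for i in range(4)],cv2.minAreaRect((q*1000).astype(np.float32)))
E
python3 -c "
import cv2,numpy as np
a=cv2.imread('pics/heat.png');b=cv2.imread('pics/fan.png');h=min(len(a),len(b));cv2.imwrite('pics/kn.png',np.hstack([a[:h],b[:h]]))"
```

```text
heat 675.22265625 96.37321472167969 38.28346252441406 [0.63874227 0.0588141 ] [0.7127592  0.12545581]
 bar ((668.8876953125, 100.16370391845703), (47.76286697387695, 7.387801647186279), 74.62688446044922)
fan 672.08203125 189.614013671875 31.21784210205078 [0.6427364 0.1591549] [0.70272976 0.21959244]
 bar ((667.6323852539062, 188.26034545898438), (15.508269309997559, 37.86122131347656), 7.557196140289307)
marks [[0.63274387 0.0937424 ]
 [0.62772052 0.18771833]]
edge [[0.62551539 0.36670532]
 [0.63655443 0.05122307]]
handle ends [[0.56915848 0.26604135]
 [0.57039013 0.1429616 ]]
[[0.623, -0.074], [0.623, -0.23], [0.465, -0.234], [0.462, -0.079]] [ 0.54316136 -0.1542933 ] [np.float64(0.156), np.float64(0.158), np.float64(0.154), np.float64(0.162)] ((544.0765991210938, -153.89895629882812), (161.5927276611328, 156.0956268310547), 1.2455488443374634)
[[0.638, -0.3], [0.622, -0.486], [0.385, -0.466], [0.404, -0.277]] [ 0.51221407 -0.38239379] [np.float64(0.187), np.float64(0.238), np.float64(0.189), np.float64(0.235)] ((511.57879638671875, -381.8245849609375), (189.45706176757812, 238.21041870117188), 84.99754333496094)
```

View pics/kn.png

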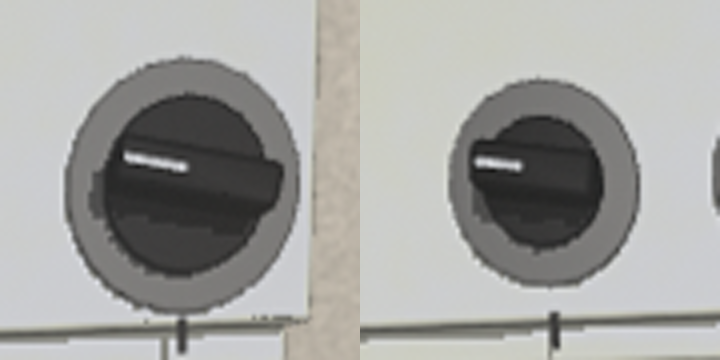

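The grey rings are printed scales; the white bar marks point left and about 11° up in image. Compute the centres and yaw, then turn the heat knob.

```bash
python3 - <<'E'
from h import *
c=np.load("w_dry.npy",allow_pickle=True).item()
im=cv2.imread("pics/w_dry.png").astype(int); 
A=ray(c,[[295.5,54.5],[224,57.75]],.195); B=ray(c,[[295.9,54],[223.1,57.6]],.207)
print("ring",A,"disc",B,"yaw",[np.arctan2(-(q[1]-q[0])[0],(q[1]-q[0])[1]) for q in (A,B)])
# top front edge: white->darker transition per column
pts=[]
for u in list(range(110,215,5))+list(range(235,285,5)):
    col=im[80:110,u].sum(1); v=np.argmin(np.diff(col)); pts.append((u,80+v+.5))
P=ray(c,pts,.195); s=np.polyfit(P[:,1],P[:,0],1); print("edge slope yaw",-s[0], np.std(P[:,0]-np.polyval(s,P[:,1])))
mk=ray(c,[[250+125/4,8+155/4],[250+187/4,8+167/4]],.239); d=mk[0]-mk[1]; print("heat mark ang",np.degrees(np.arctan2(d[1],d[0])),mk)
mk=ray(c,[[178+115/4,12+160/4],[178+162/4,12+165/4]],.239); d=mk[0]-mk[1]; print("fan mark ang",np.degrees(np.arctan2(d[1],d[0])),mk)
E
```

```text
ring [[0.67771524 0.09467638]
 [0.67394383 0.19034117]] disc [[0.67677237 0.09563308]
 [0.67269095 0.19036358]] yaw [np.float64(0.0394028060250258), np.float64(0.04305791795805498)]
edge slope yaw 0.011808009487488431 0.006614664210953984
heat mark ang 79.89918406857454 [[0.68061783 0.11734488]
 [0.67729677 0.09870211]]
fan mark ang 84.27221811330391 [[0.67508288 0.20663682]
 [0.67367373 0.19258789]]
```

```bash
cat >> h.py <<'E'
YAW=.039; EX=np.array([np.cos(YAW),np.sin(YAW)]); EY=np.array([-EX[1],EX[0]])
HEAT=np.array([.677,.095]); FAN=np.array([.6733,.1903])
def turn(ctr,a0,total):
    manip.move_pose([*ctr,.33],down(a0)); manip.servo_line([*ctr,.213],vel=.12)
    effector.close(12); print("gap",manip.current_finger_gap(),manip.current_force())
    q0=np.array(manip.current_q()); t=0
    while t<total+.12:
        t+=.1; q=q0.copy(); q[6]+=t; manip.movej(q); tz=manip.current_wrist_torque()[2]
        if t>total-.35: print(round(t,2),round(tz,3),end="; ")
        if t>total-.2 and abs(tz)>.5: break
    manip.sleep(.2); print("\nq7",manip.current_q()[6]-q0[6],"T",manip.current_wrist_torque(),manip.current_force())
    effector.open_jaws(); manip.servo_line([*ctr,.34],vel=.2); print("t",manip.current_clock())
E
python3 - <<'E'
from h import *
turn(HEAT,np.radians(-10),1.787)
c,im=snap("wrist","k1")
manip.move_pose([.54,.15,.45],down(-np.pi/2)); c,im=snap("wrist","k1")
crop(im,150,0,350,145,4,"k1c")
E
```

```text
gap 0.0007019341937416623 [ 0.62391578  0.59682722 -0.26310472]
1.5 -0.012; 1.6 -0.005; 1.7 0.015; 1.8 0.002; 1.9 0.001; 2.0 -0.004; 
q7 1.997309126576956 T [ 0.0973072  -0.10902922 -0.02730496] [-0.08989048  0.29172452  0.47137257]
t 15.35
```

View pics/k1c.png

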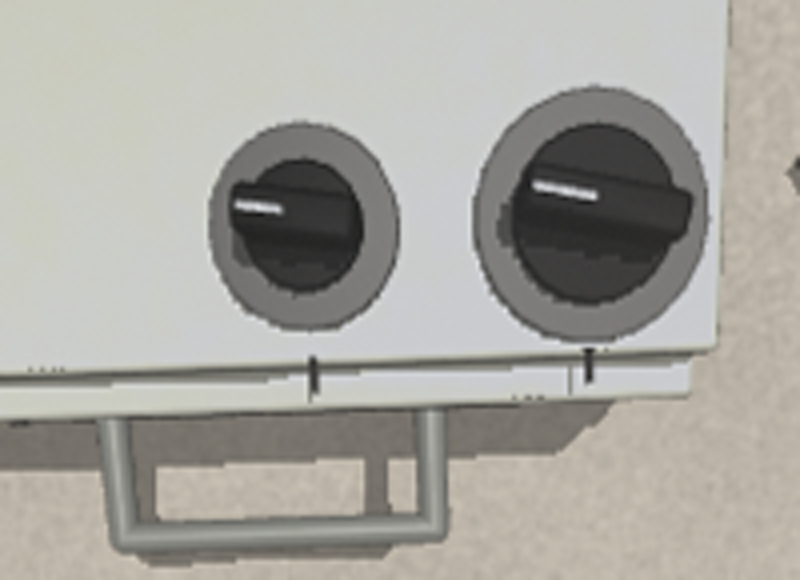

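Heat knob untouched (mark still left at (565,190) in the crop): the fingers closed on nothing. Check the actual pose at the bottom.

```bash
python3 - <<'E'
from h import *
manip.move_pose([*HEAT,.33],down(np.radians(-10))); manip.servo_line([*HEAT,.213],vel=.12); manip.sleep(.2)
print(manip.current_tool_pos(),R.from_quat(manip.current_tcp_rot()).as_matrix().round(3),manip.current_force(),manip.current_finger_gap())
c,im=snap("scene","s1"); u,v=proj(c,[[*HEAT,.23]])[0].astype(int); print(u,v)
c2,im2=snap("wrist","w1")
a=cv2.resize(im[v-75:v+45,u-80:u+80],(512,384),interpolation=cv2.INTER_CUBIC)
cv2.imwrite("pics/s1c.png",cv2.resize(np.hstack([a,im2]),(800,300)))
E
```

```text
[0.67746945 0.09498762 0.21382995] [[ 0.174  0.985  0.001]
 [ 0.985 -0.174  0.   ]
 [ 0.001  0.001 -1.   ]] [ 0.27751429  0.95624586 -0.62854654] 0.09186793404187694
244 217
```

View pics/s1c.png

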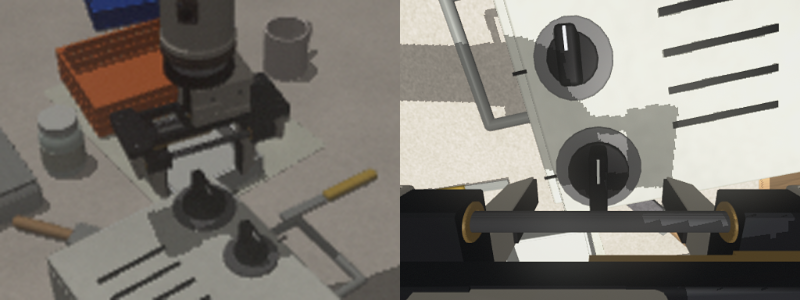

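Here the knob sits off the TCP (scale ring centre ≈ pixel (254,214) of the wrist image); recompute it from this near-central view, and check against the earlier estimate.

```bash
python3 - <<'E'
from h import *
c=viewer.get_calibration("wrist")
print(c["eye"],manip.current_tool_pos(), R.from_quat(c["attitude"]).apply([0,0,1]))
print("heat ring",ray(c,[[254,214]],.195),"fan ring",ray(c,[[221,75]],.195))
ct=viewer.get_calibration("top"); print("proj TCP-> wrist",proj(c,[[*HEAT,.195]]))
print("top: ring",ray(ct,[[110+272/2.7,80+181/2.7],[110+192/2.7,80+184/2.7]],.195), "expected px",proj(ct,[[*HEAT,.195]]))
cs=viewer.get_calibration("scene"); print("scene",ray(cs,[[244.5,225],[265,242]],.195))
im=cv2.imread("pics/w1.png"); cv2.imwrite("pics/w1c.png",im)
E
```

```text
[0.69198042 0.17308271 0.40053582] [0.67725479 0.09501439 0.21351577] [-0.05082719 -0.28782456 -0.95633342]
heat ring [[0.67698269 0.09519029]] fan ring [[0.67288871 0.19149987]]
proj TCP-> wrist [[254.06955213 214.23812499]]
top: ring [[0.67706165 0.09585548]
 [0.67162431 0.19109221]] expected px [[211.00599465 147.06103664]]
scene [[0.67649285 0.09252883]
 [0.66342588 0.1832865 ]]
```

View pics/w1.png

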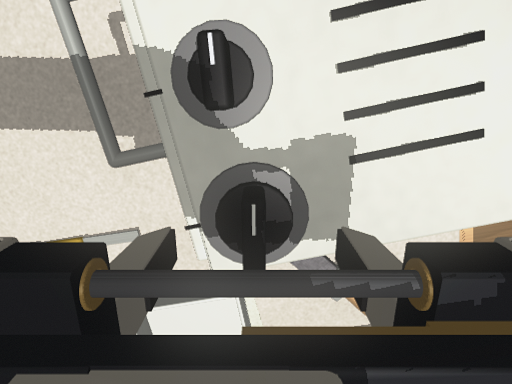

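```bash
python3 - <<'E'
from h import *
effector.close(12); print(manip.current_finger_gap(),manip.current_gripper_force(),manip.current_tool_pos(),manip.current_force())
manip.sleep(.5);print(manip.current_finger_gap(),manip.current_gripper_force())
snap("wrist","w2b"); c,im=snap("scene","s2"); crop(im,180,140,310,260,5,"s2c")
E
```

```text
0.00039081311233632264 0.0 [0.67698668 0.09499882 0.21299619] [ 0.55378568 -0.91439785 -0.69425816]
0.0004639674836848191 0.0
```

View pics/s2c.png

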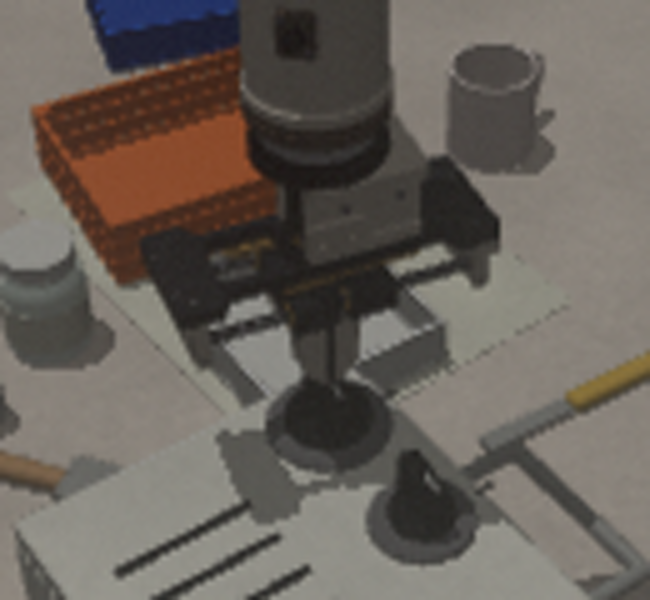

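View pics/w2b.png

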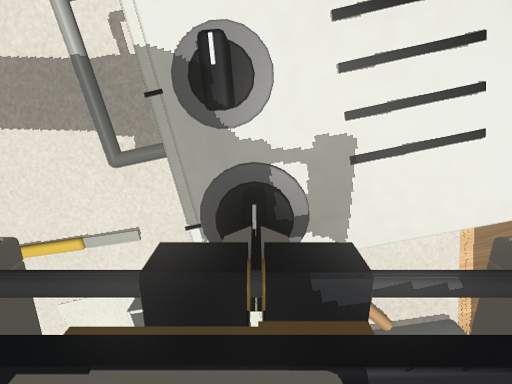

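```bash
python3 - <<'E'
from h import *
c=viewer.get_calibration("wrist"); p=np.array(manip.current_tool_pos()); 
b=np.array([np.cos(np.radians(80)),np.sin(np.radians(80))])
for z in (.213,.239): print(z,[proj(c,[[*(p[:2]+b*s),z]])[0].round(0).tolist() for s in (-.0255,-.0095,0,.0095,.0255)])
for z in (.28,):print(proj(c,[[*p[:2],z]]))
q0=np.array(manip.current_q())
for d in (.1,.2,.3):
    q=q0.copy();q[6]+=d;manip.movej(q);print(manip.current_wrist_torque(),manip.current_force(),manip.current_finger_gap())
snap("wrist","w3"); c,im=snap("scene","s3"); crop(im,200,180,290,260,4,"s3c")
a=cv2.imread("pics/w3.png")[120:384,100:412]; b=cv2.imread("pics/s3c.png")[:264]
cv2.imwrite("pics/w3c.png",np.hstack([a,b[:, :360]]))
E
```

```text
0.213 [[254.0, 258.0], [254.0, 237.0], [254.0, 224.0], [254.0, 211.0], [254.0, 187.0]]
0.239 [[254.0, 280.0], [254.0, 256.0], [254.0, 242.0], [254.0, 227.0], [254.0, 200.0]]
[[253.48959211 282.13049703]]
[-0.04557174 -0.13343787 -0.00855753] [ 0.76438603 -0.88134732  0.04638599] 0.00031779434162209
[ 0.02353209 -0.07229873 -0.03493633] [-0.57123406 -0.26517221  0.27733044] 0.00014119552153725906
[ 0.03050706 -0.12340382  0.03652241] [ 0.53040175 -0.23155634 -0.30318008] 0.0007910976195835755
```

View pics/w3c.png

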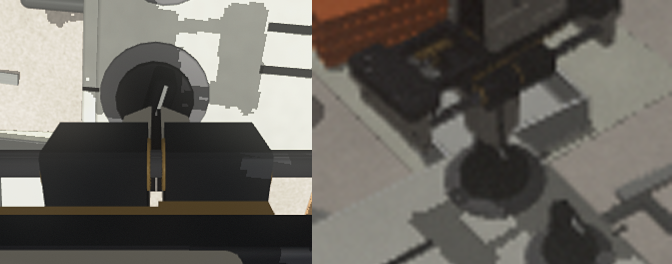

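Rows and columns of the fingertips in the open view (inner edges ≈ cols 172/340, row 230) suggest the tips sit ~27 mm above the nominal TCP, i.e. above the bar. Check by touch on the dryer's top.

```bash
python3 - <<'E'
from h import *
manip.servo_line([*HEAT,.30],vel=.2)
p=HEAT+EX*.065; a=np.pi/2+YAW
manip.move_pose([*p,.26],down(a)); f0=np.array(manip.current_force())
z=.26
while z>.165:
    z-=.003; manip.servo_line([*p,z],vel=.05); f=np.array(manip.current_force())-f0
    if f[2]>4: break
print("contact cmd z",z,"read",manip.current_tool_pos(),f, manip.current_finger_gap())
manip.servo_line([*p,.30],vel=.2); print(manip.current_clock())
E
```

```text
contact cmd z 0.16399999999999992 read [0.74212015 0.09756158 0.16658903] [-4.6991288  -0.28569325 10.3522865 ] 0.0004743312224155652
34.0417
```

The tips touch at a TCP reading of ≈0.167 where the top is 0.195, so real tips are 28 mm short of the TCP. Correct for it and retry.

```bash
sed -i 's/\[\*ctr,.213\]/[*ctr,.213-DZ]/; s/^YAW=/DZ=.028; YAW=/; s/t+=.1;/t+=.15;/' h.py; python3 - <<'E'
from h import *
effector.open_jaws()
turn(HEAT,np.radians(-10),1.787)
E
```

```text
gap 0.01351560475354089 [-3.91260653 -0.24064497  1.73135174]
1.5 -0.001; 1.65 -0.013; 1.8 -0.14; 1.95 -0.281; 
q7 1.9462958192442112 T [ 0.51988329 -0.77774535 -0.39329372] [ 2.89665035  1.29851159 -1.91791376]
t 45.3667
```

Knob against its stop. Locate the gap behind the handle, then hook it with shut fingers.

```bash
python3 - <<'E'
from h import *
c=np.load("w_dry.npy",allow_pickle=True).item(); im=cv2.imread("pics/w_dry.png")
o=lambda q:((q-FAN)@np.c_[EX,EY])
for n,px,z in (("panel",[[275,100],[235,101.5]],.173),("bar",[[220,133],[250,132]],.158),("barends",[[178,134],[261,132]],.158)):
    q=ray(c,px,z); print(n,q,o(q))
print("col",im[95:140,240].sum(1))
E
```

```text
panel [[0.61953445 0.11977331]
 [0.61757612 0.17829203]] [[-0.05647451 -0.06837674]
 [-0.0561497  -0.00982616]]
bar [[0.57054109 0.20366896]
 [0.57195988 0.15695947]] [[-0.10215952  0.01736537]
 [-0.10256301 -0.02936391]]
barends [[0.56916623 0.26915691]
 [0.57191737 0.13985235]] [[-0.10097995  0.08285714]
 [-0.1032725  -0.04645637]]
col [617 612 608 605 605 609 583 434 231 352 349 346 345 346 349 346 346 350
 346 340 353 394 396 390 389 392 396 390 387 377 369 370 376 357 307 362
 410 470 502 412 378 311 276 330 406]
```

```bash
cat >> h.py <<'E'
A_Y=np.pi/2+YAW
def D(x,y): return FAN+EX*x+EY*y     # dryer axes, origin on the fan knob's axis
def look(pos,name,a=-np.pi/2):
    manip.move_pose(pos,down(a)); return snap("wrist",name)
E
python3 - <<'E'
from h import *
effector.close(10)
manip.move_pose([*D(-.076,.018),.26],down(A_Y)); manip.servo_line([*D(-.076,.018),.142-DZ],vel=.12)
f0=np.array(manip.current_force())[:2]; x=-.076; print("f0",f0)
manip.servo_line([*D(-.24,.018),.142-DZ],vel=.12); x=-.24
print((np.array(manip.current_force())[:2]-f0)@EX)
while x>-.29:
    x-=.004; manip.servo_line([*D(x,.018),.142-DZ],vel=.05); f=(np.array(manip.current_force())[:2]-f0)@EX
    if f>8: break
print("stop x",x,f,manip.current_tool_pos())
manip.servo_line([*D(x+.010,.018),.142-DZ],vel=.05); manip.servo_line([*D(x+.010,.018),.30],vel=.2)
effector.open_jaws()
c,im=look([.52,.21,.47],"dr1"); np.save("dr1",c,allow_pickle=True); print(manip.current_clock())
E
```

```text
f0 [-0.5608325  0.5384802]
0.4799322243702455
stop x -0.272 15.292758838026314 [0.40647554 0.19807323 0.11505579]
57.6417
```

View pics/dr1.png

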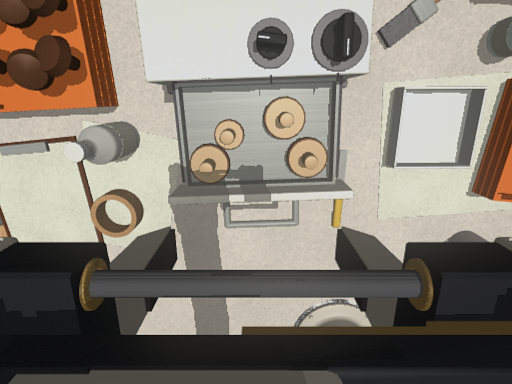

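Drawer open against its stop; heat mark points to the front. Four mushrooms: large at (284,118), (209,163), (307,158), small at (229,134).

```bash
cat >> h.py <<'E'
CR=np.array([.512,-.382]); CA=-.088; TR=np.array([.543,-.154])
def crate(x,y): return CR+[np.cos(CA)*x-np.sin(CA)*y, np.sin(CA)*x+np.cos(CA)*y]
def find(c,im):
    """mushrooms in the drawer: list of (xy, radius mm)"""
    h=cv2.cvtColor(im,cv2.COLOR_BGR2HSV)
    roi=np.zeros(im.shape[:2],np.uint8)
    cor=[D(x,y) for x,y in ((-.23,-.12),(-.23,.156),(-.045,.156),(-.045,-.12))]
    cv2.fillPoly(roi,[proj(c,[[*q,.12] for q in cor]).astype(np.int32)],1); roi[236:]=0
    m=((h[:,:,1]>65)&(h[:,:,0]<25)&(roi>0)).astype(np.uint8); m=cv2.morphologyEx(m,cv2.MORPH_OPEN,np.ones((5,5)))
    n,L=cv2.connectedComponents(cv2.erode(m,np.ones((3,3)))); out=[]
    for cn in cv2.findContours(m,cv2.RETR_EXTERNAL,cv2.CHAIN_APPROX_NONE)[0]:
        if cv2.contourArea(cn)<150: continue
        P=(ray(c,cn[:,0],.122)*1000).astype(np.float32); (x,y),r=cv2.minEnclosingCircle(P); out.append((np.array([x,y])/1000,r))
    return out
E
python3 - <<'E'
from h import *
c=np.load("dr1.npy",allow_pickle=True).item(); im=cv2.imread("pics/dr1.png")
for xy,r in find(c,im):
    d=(xy-FAN)@np.c_[EX,EY]; print(xy.round(4),round(r,1),"dryer",d.round(3),"px",proj(c,[[*xy,.122],[*xy,.162]]).round().tolist())
E
```

```text
[0.5013 0.1189] 36.1 dryer [-0.175 -0.065] px [[307.0, 157.0], [311.0, 162.0]]
[0.5116 0.278 ] 62.2 dryer [-0.158  0.094] px [[217.0, 151.0], [214.0, 155.0]]
[0.5695 0.1619] 35.7 dryer [-0.105 -0.024] px [[284.0, 118.0], [286.0, 119.0]]
```

```bash
cat >> h.py <<'E'
def find(c,im):
    """mushrooms in the drawer: (xy, radius mm), caps split by distance transform"""
    h=cv2.cvtColor(im,cv2.COLOR_BGR2HSV); roi=np.zeros(im.shape[:2],np.uint8)
    cor=[D(x,y) for x,y in ((-.23,-.12),(-.23,.156),(-.045,.156),(-.045,-.12))]
    cv2.fillPoly(roi,[proj(c,[[*q,.12] for q in cor]).astype(np.int32)],1); roi[236:]=0
    m=((h[:,:,1]>65)&(h[:,:,0]<25)&(roi>0)).astype(np.uint8); m=cv2.morphologyEx(m,cv2.MORPH_CLOSE,np.ones((5,5)))
    dt=cv2.distanceTransform(m,cv2.DIST_L2,5); n,L=cv2.connectedComponents((dt>9).astype(np.uint8)); out=[]
    for i in range(1,n):
        d=np.where(L==i,dt,0); v,u=np.nonzero(d>d.max()-1.2); px=[u.mean(),v.mean()]
        P=ray(c,[px,[px[0]+d.max(),px[1]]],.122); out.append((P[0],1000*np.linalg.norm(P[1]-P[0])))
    return out
TIP=.034   # fingertips above the mushroom's underside in the grasp
SLOTS=[(38,0),(-38,-46),(-38,46)]
def pick(xy,a=A_Y):
    manip.move_pose([*xy,.215],down(a)); manip.servo_line([*xy,.100+TIP-DZ],vel=.15)
    effector.close(15); manip.servo_line([*xy,.25],vel=.25); g=manip.current_finger_gap(); print("gap",round(g,4)); return g
def place(xy,a):
    manip.move_pose([*xy,.2],down(a)); manip.servo_line([*xy,.05],vel=.25); manip.servo_line([*xy,.006+TIP-DZ],vel=.06)
    print("place f",np.round(manip.current_force(),1)); effector.open_jaws(); manip.servo_line([*xy,.2],vel=.3)
def show(l):
    for xy,r in l: print(xy.round(4),round(r,1))
E
python3 - <<'E'
from h import *
c=np.load("dr1.npy",allow_pickle=True).item(); show(find(c,cv2.imread("pics/dr1.png")))
c,im=snap("wrist","dr2"); l=find(c,im); print("now"); show(l)
xy,r=min(l,key=lambda e:e[0][1])
if r>30 and pick(xy)>.015:
    place(crate(*np.array(SLOTS[0])/1000),CA)
    c,im=look([.45,-.25,.42],"b1"); print(manip.current_clock())
E
```

```text
[0.57   0.1616] 34.9
[0.5417 0.2574] 24.7
[0.5021 0.1192] 34.5
[0.4907 0.2932] 34.7
now
[0.57   0.1616] 34.9
[0.5417 0.2575] 24.7
[0.5021 0.1188] 34.5
[0.4907 0.2932] 34.7
gap 0.0236
place f [-0.1  0.6 -0.2]
69.1667
```

View pics/b1.png

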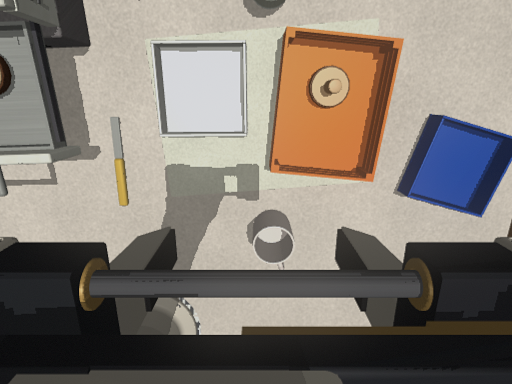

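The first large mushroom stands upright in the crate at (330,87). That was my last allowed view, so I continue on detection and gap readings.

```bash
cat >> h.py <<'E'
def cycle(k,name):
    """look in the drawer, take the mushroom with most room; k = number already in the crate"""
    c,im=look([.52,.21,.47],name); l=find(c,im); show(l)
    if not l: return None
    room=lambda i:min([np.linalg.norm(l[i][0]-e[0]) for j,e in enumerate(l) if j!=i] or [1])
    i=max(range(len(l)),key=room); xy,r=l[i]; 
    for j,e in enumerate(l):
        if j!=i: d=(e[0]-xy)@np.c_[EX,EY]; assert abs(d[0])>.026 or abs(d[1])>.08,d
    big=r>30; assert pick(xy)>.015
    if big: place(crate(*np.array(SLOTS[k])/1000),CA)
    else: place(TR,.02)
    print("big" if big else "small",manip.current_clock()); return big
E
python3 - <<'E'
from h import *
k=1
for i in range(4):
    r=cycle(k,f"cy{i}")
    if r is None: break
    k+=bool(r)
E
```

```text
[0.5697 0.1613] 34.9
[0.5417 0.257 ] 25.1
[0.4906 0.293 ] 34.0
gap 0.0236
place f [ 0.6 -0.6 -1.1]
big 81.775
[0.5415 0.2574] 25.0
[0.4903 0.2929] 34.7
gap 0.0235
place f [ 0.5 -0.4  0.2]
small 94.4
[0.4902 0.2929] 34.0
gap 0.0236
place f [-0.5 -0.2 -0.1]
big 106.9083
```

```bash
python3 - <<'E'
from h import *
c,im=snap("wrist","empty"); h=cv2.cvtColor(im,cv2.COLOR_BGR2HSV)
roi=np.zeros(im.shape[:2],np.uint8); cv2.fillPoly(roi,[proj(c,[[*D(x,y),.12] for x,y in ((-.23,-.12),(-.23,.156),(-.045,.156),(-.045,-.12))]).astype(np.int32)],1)
print("tan px in drawer",int(((h[:,:,1]>65)&(h[:,:,0]<25)&(roi>0)).sum()),manip.current_tool_pos())
c,im=look([.45,-.25,.42],"b2"); h=cv2.cvtColor(im,cv2.COLOR_BGR2HSV)
print("crate px",h[150,320],"cap px",h[proj(c,[[*(crate(.038,.025)),.03]])[0].astype(int)[1],proj(c,[[*(crate(.038,.025)),.03]])[0].astype(int)[0]])
m=((h[:,:,0]<25)&(h[:,:,1]>60)&(h[:,:,1]<150)&(h[:,:,2]>110)).astype(np.uint8); m[236:]=0
for cn in cv2.findContours(cv2.morphologyEx(m,cv2.MORPH_OPEN,np.ones((3,3))),cv2.RETR_EXTERNAL,cv2.CHAIN_APPROX_NONE)[0]:
    if cv2.contourArea(cn)>120:
        (x,y),r=cv2.minEnclosingCircle((ray(c,cn[:,0],.029)*1000).astype(np.float32)); print("blob",round(x),round(y),round(r,1),cv2.minAreaRect(cn)[1])
print("expected",[crate(*np.array(s)/1000).round(3) for s in SLOTS],TR)
E
```

```text
tan px in drawer 0 [0.52048833 0.20900824 0.46945885]
crate px [ 12 171 209] cap px [ 20  76 212]
blob 471 -423 35.1 (35.77708435058594, 37.565940856933594)
blob 479 -331 35.5 (37.0, 36.0)
blob 543 -153 25.1 (27.0, 27.0)
blob 552 -383 35.3 (37.47665786743164, 39.59797668457031)
expected [array([ 0.55 , -0.385]), array([ 0.47 , -0.424]), array([ 0.478, -0.333])] [ 0.543 -0.154]
```

All four are upright and in place, and the drawer is empty. Push the drawer shut on its front panel from within the handle gap.

```bash
python3 - <<'E'
from h import *
effector.close(10); z=.150-DZ; y=.03
manip.move_pose([*D(-.256,y),.25],down(A_Y)); manip.servo_line([*D(-.256,y),z],vel=.12)
f0=np.array(manip.current_force())[:2]
manip.servo_line([*D(-.085,y),z],vel=.12); x=-.085; print((np.array(manip.current_force())[:2]-f0)@EX)
while x<-.045:
    x+=.003; manip.servo_line([*D(x,y),z],vel=.05); f=(np.array(manip.current_force())[:2]-f0)@EX
    if f<-12: break
print("stop",x,f,(np.array(manip.current_tool_pos())[:2]-FAN)@EX)
manip.servo_line([*D(-.076,y),z],vel=.05); manip.servo_line([*D(-.076,y),.28],vel=.2); effector.open_jaws()
c,im=look([.54,.15,.45],"shut"); np.save("shut",c,allow_pickle=True)
c0=np.load("w_dry.npy",allow_pickle=True).item(); im0=cv2.imread("pics/w_dry.png")
print(np.abs(np.array(c["eye"])-c0["eye"]).max(), "handle diff",cv2.absdiff(im,im0)[97:150,165:275].mean())
for i in (im0,im): print([int(v) for v in i[122:145,220].sum(1)])
print(manip.current_clock())
E
```

```text
0.784981956491141
stop -0.06399999999999999 -15.475058897249806 -0.06976663655529038
0.002348297941581645 handle diff 10.778730703259004
[545, 547, 553, 553, 539, 546, 557, 502, 333, 371, 424, 485, 481, 401, 366, 303, 301, 334, 418, 571, 547, 541, 548]
[553, 553, 546, 535, 532, 548, 510, 362, 360, 407, 461, 491, 412, 373, 312, 282, 330, 415, 568, 548, 541, 542, 549]
123.7083
```

```bash
python3 - <<'E'
from h import *
c=np.load("shut.npy",allow_pickle=True).item(); c0=np.load("w_dry.npy",allow_pickle=True).item()
print("bar before/now",ray(c0,[[220,133.5]],.158),ray(c,[[220,132.7]],.158))
turn(FAN,np.radians(-5.7),1.71)
c,im=look([.54,.15,.45],"end"); 
# white mark pixels on each knob -> angle
for n,ctr in (("heat",HEAT),("fan",FAN)):
    u,v=proj(c,[[*ctr,.239]])[0].round().astype(int); p=im[v-20:v+21,u-20:u+21].min(2)
    vv,uu=np.nonzero((p>120)&(np.hypot(*np.mgrid[-20:21,-20:21])<17)); q=ray(c,np.c_[uu+u-20,vv+v-20],.239)
    d=q.mean(0)-ctr; print(n,len(uu),"mark offset mm (dryer axes)",(1000*d@np.c_[EX,EY]).round(1), (q.std(0)*1000).round(1))
E
```

```text
bar before/now [[0.56977262 0.20369739]] [[0.56973307 0.20594895]]
gap 0.013851065070008921 [-2.59577609  0.11259901  1.16375013]
1.5 0.036; 1.65 0.006; 1.8 -0.277; 1.95 -0.389; 
q7 1.9463382806164506 T [ 0.09070658 -0.60497951 -0.3588492 ] [ 1.71344774 -0.4673114  -1.26406186]
t 133.3333
heat 26 mark offset mm (dryer axes) [-11.4   0.2] [4.2 0.6]
fan 35 mark offset mm (dryer axes) [-2.5 -3. ] [11.3  6.5]
```

```bash
python3 - <<'E'
from h import *
c,im=snap("wrist","end2")
for n,ctr in (("heat",HEAT),("fan",FAN)):
    u,v=proj(c,[[*ctr,.239]])[0].round().astype(int); m=(im[v-20:v+21,u-20:u+21].min(2)>120).astype(np.uint8)
    k,L,st,ce=cv2.connectedComponentsWithStats(m)
    for i in range(1,k):
        if 4<st[i,4]<60:
            vv,uu=np.nonzero(L==i); q=(ray(c,np.c_[uu+u-20,vv+v-20],.239)-ctr)@np.c_[EX,EY]*1000
            w=np.linalg.svd(q-q.mean(0))[2][0]; print(n,st[i,4],q.mean(0).round(1),"dir deg",np.degrees(np.arctan2(w[1],w[0])).round(1),q.std(0).round(1))
E
```

```text
heat 50 [19.4 19.4] dir deg -63.6 [2.4 3.6]
heat 34 [-13.6   0.2] dir deg -179.6 [5.5 0.6]
fan 23 [-9.4  0.1] dir deg -178.7 [4.1 0.6]
fan 36 [-16.8  24.4] dir deg -170.8 [4.1 1.5]
```

Both marks point to the front, within 1.5° of off. The drawer handle is back at its shut position, and the arm is clear.

```bash
python3 - <<'E'
from bench import manip
print(manip.current_clock()); print(manip.hand_in())
E
```

```text
136.2333
the job is handed in; nothing more can be done
None
```

I handed the job in at 136 s: heat knob off, three large mushrooms upright in the orange crate and one small in the white tray, drawer empty and shut, then the fan knob off; I did not re-check the bystanders at the end.

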